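Turn a washed jar over onto a drying post and press it home

ROBOT

A 7-joint arm with a two-finger parallel gripper is mounted at the origin on the work surface. World frame = base frame: x ahead of the robot, y to its left, z up, the work surface at z = 0. Lengths are in m, angles in rad, forces in N, time in s.
With the tool pointing down it reaches from about 0.4 to 0.9 m from the base axis. Payload 5.5 kg.
Tool frame: the origin (TCP) lies midway between the tips of the shut fingers; the grasp point (between the pads) lies 19 mm behind it; z points along the fingers, y is the line along which they close (so a half turn about z gives the same grasp; the last joint's range is limited). The gripper opens to 85 mm and grips with 20 to 120 N. Pads are 22 mm wide; open, the fingers measure 114 mm over their backs; the gripper's body (76 mm by 85 mm) begins 54 mm behind the grasp point. The pads swing forward as they close: fully open they stand 13 mm farther back than shut.
Start: joints at [1.539, 0.501, -0.427, 1.55, 0.221, 1.138, -0.21], TCP at [0.189, -0.622, 0.231] pointing down, gripper open.
Joint ranges: [-2.88, 2.88], [-0.31, 2.03], [-1.54, 1.56], [0.2, 2.42], [-1.41, 4.55], [0.19, 2.02], [-2.57, 2.57]. Speed limits (rad/s): [2.57, 2.57, 3.14, 3.14, 3.14, 3.14, 3.14].

INTERFACE

Orientations are given as a 3x3 rotation matrix whose columns are the frame's x, y, z axes.
In Python, from bench import env gives the robot as it stands.
- The arm moves only by the tool move_arm, never from a script. Its argument "targets" is one flat list of numbers, 7 for each row, row after row: the shift along the tool's x, y, z in mm, then the turn, a rotation vector about the tool's x, y, z in degrees, then the opening, from -1 (shut) to 1 (fully open). In form: [tx, ty, tz, ax, ay, az, hand, tx, ty, tz, ax, ay, az, hand, ...]. A call has 1 to 12 rows; each row is the pose to reach, as a shift and turn from the pose commanded when the call began, along the tool's axes at that moment; what a row does not reach only later rows make up. A row lasts 1/10 s, in which the tool goes at most 50 mm and 8.59 degrees, less where a joint would pass 70% of its speed; a pose out of reach is approached as far as the arm can. A call with a gripper value outside its range is refused whole. The fingers move at their own pace and stop on an object; the grip force is fixed at half the most. Time passes only in rows, so rows that repeat a pose let the fingers close. It gives the time, the measured TCP pose, the force, the opening and the grip force at its end, in the units of the state.
- env.get_obs(): the state, without advancing time (a new reading comes with each control period).
- env.snapshot(name): name is "scene" or "side" or "wrist"; returns the picture (400x640x3 uint8, blue, green, red); there is no depth.
- env.camera_info(name): a dict with "K" (3x3 intrinsics, pixels), "k1" (the pictures are not rectified: a ray, as slopes to the right and down, at radius r is drawn at 1 + k1 r^2 times it, then the intrinsics apply), "R" (3x3) and "t" (3): a world point X has camera coordinates R X + t; the wrist camera has in their place "mount" (4x4, takes a point from camera to tool coordinates, whose origin is the TCP and whose axes are the flange's). Camera axes: x right, y down, z forward; pixel columns grow to the right and rows downward; lengths in m; the calibration is good to about 2 mm. A picture is of the moment at which its call begins: read the wrist's pose just before it. camera_info takes no time and is no camera call.
- env.job_done(): hands the job in; it is judged then, once.
The state is a dict: "clock": time; "q": joint angles; "qd": joint speeds; "joint_efforts": joint torques, N m; "tcp_pos": TCP position; "eef_rot": TCP orientation; "ft_force": force on the tool from outside, world axes, zero at the start; "wrist_torque": the same for the moment, N m; "gripper_width": opening from 0.0 (shut) to 1.0 (fully open); "grasp_force": force on a finger pad.
Only numpy, scipy, OpenCV 4.12 (cv2) and the standard library are available. Lean on these libraries where they do the work, as an engineer would, in place of code of your own. Each camera call takes 0.05 s, during which the arm holds its last target. There are 200 camera calls.

TASK

Turn the empty square jar with the blue neck upside down and put it over the free drying post, then press it down until the stiff orange collar beneath it is fully down on its stop. Leave the jar standing there by itself, and leave the other jar and the other things on the bench where they are.

Things in the scene. Friction and masses are not known exactly. Their poses are not given: they have to be found in the camera images.
- jar_center (a point): Centre (half-way up) of the empty jar to be dried: white, square, blue neck and blue band, about 120 g (may vary by a third). 96 mm high: square body 52 x 52 mm, 84 mm high, walls 3 mm, then a round open neck 44 mm outside, 38 mm inside. It starts upright, mouth up. z runs from the closed bottom to the mouth; x and y are square to the flat sides.
- jar_mouth (a point): Centre of the jar's mouth, at the end of the neck: 48 mm from jar_center along the jar's z. Same axes as jar_center.
- mat: Black rubber mat 360 x 320 mm, 3 mm thick, fixed, under the jar; origin at the centre of its underside. The jar slides little on it: pushed near its top it tips over and then lies on a flat side, its axis level, without rolling.
- post: The free drying post, fixed: an upright aluminium peg 31 mm in diameter on a dark base plate 120 x 120 x 18 mm with a green lamp. Origin: centre of the underside, on the peg's axis. An orange collar (54 mm outside, 10 mm high) rides on the peg. It starts raised by an unknown 16 to 26 mm, stays where it is left, slides down only when pressed with about 10 N (the jar's weight does not move it).
- post_stop (a point): Point on the axis of the free post, 30 mm above the bench, z up: the height of the orange collar's top face once it is fully down on its hard stop, where the resistance rises sharply. The jar's mouth belongs here.
- post_tip (a point): Centre of the tip of that post, 70 mm above post_stop. The tip is 14 mm wide and widens to the full 31 mm within 14 mm.
- other_center (a point): Centre of the other jar (same size, green neck and band), already upside down on the second, similar post (red lamp), its mouth 30 mm above the bench. Leave it.
- bottle: Yellow bottle 64 mm across, 190 mm high, a bystander. Origin at the centre of its underside.
- can: Pale grey can with a paper label, 74 mm across, 100 mm high, a bystander. Origin at the centre of its underside.
- carton: Cardboard carton 100 x 140 x 90 mm, a bystander. Origin at the centre of its underside.
- brush: Hand brush lying flat, left of the mat, a bystander. Origin at the centre of its underside.
- lids: Blue stack of lids, 60 mm across, 36 mm high, a bystander. Origin at the centre of its underside.
- bowl: Steel bowl 140 mm across, 60 mm high, a bystander. Origin at the centre of its underside.
Things that resemble listed ones, but are neither listed nor needed, are in the scene too. Leave any pink or yellow look-alike of the part that bears jar_center alone.

How it is judged:
By the outcome, as a careful person would: the job done as asked, in the order asked, and still so for the second after the job is handed in, with the robot touching nothing.
It also fails if it takes over 72 s, if anything falls off the work surface, if the arm or the gripper's body presses on something with over 40 N, if the wrist force passes 120 N, or if a joint passes its speed limit or range.

## Working session

There is one attempt and no reset: what is moved stays moved. The work goes in short steps, Python scripts to look and compute and a tool call to move; the robot and the scene stay as the last step left them, time stands still between calls to the robot, and variables do not carry over. Pictures are saved under pics/ and viewed, at most 13 in all, crops included, and the job is handed in when it is done.

Besides the shell and the picture viewer there is one more tool, called by a JSON object that holds its "api" and its "payload". move_arm: Moves the arm, as the interface text tells. Its arguments: {"type":"object","properties":{"targets":{"type":"array","items":{"type":"number"}}},"required":["targets"]}

```bash
mkdir -p pics; ls; python3 - <<'E'
from bench import env
import cv2,numpy as np
for n in("scene","side"):
    cv2.imwrite(f"pics/{n}0.png",env.snapshot(n)); c=env.camera_info(n); print(n,c)
print(env.camera_info("wrist")); o=env.get_obs(); print(o["clock"],o["tcp_pos"],o["eef_rot"],o["gripper_width"])
E
```

```text
pics
scene {'K': array([[467.15993435,   0.        , 318.88025332],
       [  0.        , 467.15993435, 191.56458676],
       [  0.        ,   0.        ,   1.        ]]), 'k1': -0.09578674016407801, 'R': array([[ 0.13143373,  0.99125564,  0.0117234 ],
       [ 0.76139231, -0.09336813, -0.64153266],
       [-0.63482827,  0.09324514, -0.76700614]]), 't': array([-0.14120628, -0.36576077,  1.58533873])}
side {'K': array([[511.47383914,   0.        , 316.45681595],
       [  0.        , 511.47383914, 194.4348271 ],
       [  0.        ,   0.        ,   1.        ]]), 'k1': 0.05024278103334696, 'R': array([[-0.68595088, -0.72764725,  0.00093288],
       [-0.5382093 ,  0.50650466, -0.67363475],
       [ 0.48969597, -0.46258243, -0.73906383]]), 't': array([0.42616978, 0.31597061, 1.05078235])}
{'K': array([[325.84288744,   0.        , 322.7701956 ],
       [  0.        , 325.84288744, 200.64222957],
       [  0.        ,   0.        ,   1.        ]]), 'k1': -0.031326966663370724, 'mount': array([[ 2.66044120e-04, -9.48113493e-01, -3.17931964e-01,
         8.04475706e-02],
       [ 9.99999891e-01,  1.29925655e-04,  4.49340869e-04,
         4.83392457e-05],
       [-3.84718622e-04, -3.17932048e-01,  9.48113424e-01,
        -1.42184110e-01],
       [ 0.00000000e+00,  0.00000000e+00,  0.00000000e+00,
         1.00000000e+00]])}
0.1 [ 0.18861983 -0.62137235  0.230341  ] [[ 9.56850078e-01  2.90581667e-01 -4.72015947e-04]
 [ 2.90582047e-01 -9.56848542e-01  1.71527472e-03]
 [ 4.67796177e-05 -1.77842011e-03 -9.99998418e-01]] 1.0026075736963977
```

View pics/scene0.png

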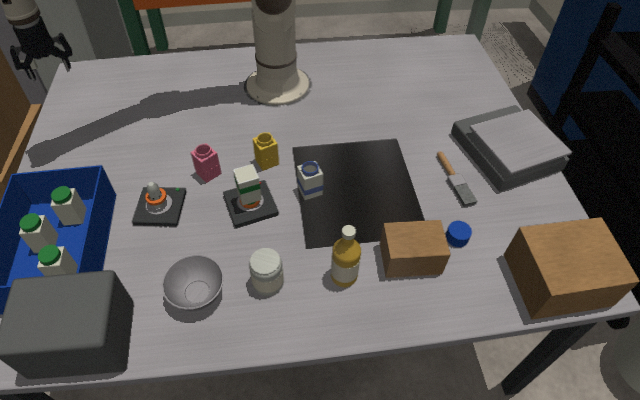

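View pics/side0.png

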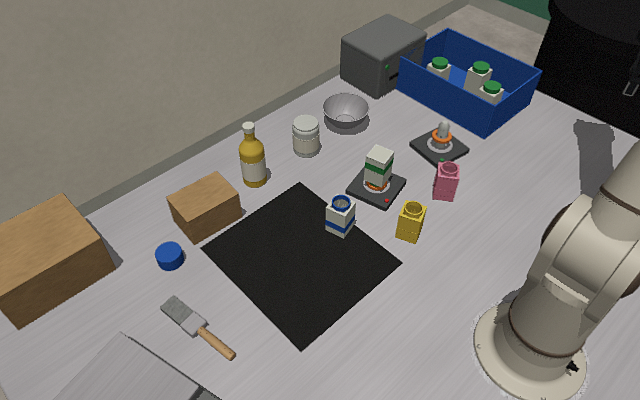

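The scene view shows the blue-neck jar at about (311,180), with its mouth near (310,168). The free post is at (155,198), and the other jar at (248,190). In the side view the jar is at (341,215) and the post at (441,140). I'll enlarge these areas next.

```bash
python3 - <<'E'
import cv2,numpy as np
s=cv2.imread("pics/scene0.png");d=cv2.imread("pics/side0.png")
def c(i,x,y): # 80x60 -> 400x300, x5
    return cv2.resize(i[y:y+60,x:x+80],(400,300),interpolation=cv2.INTER_CUBIC)
cv2.imwrite("pics/crop0.png",np.vstack([np.hstack([c(s,270,150),c(d,300,185)]),np.hstack([c(s,120,170),c(d,400,115)])]))
E
```

```text
(no output)
```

View pics/crop0.png

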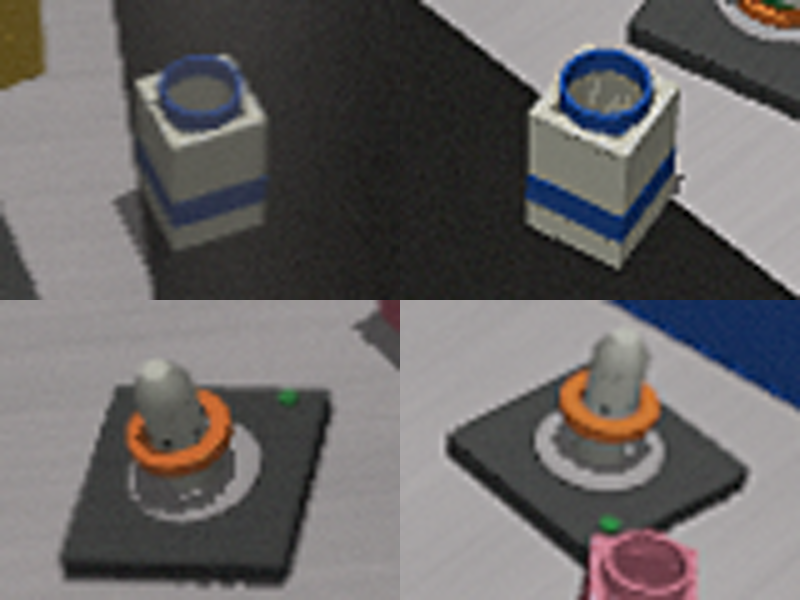

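```bash
cat > h.py <<'E'
import numpy as np, cv2
from scipy.optimize import least_squares
from scipy.spatial.transform import Rotation as Ro
from bench import env
def cam(n,o=None):
    c=env.camera_info(n)
    if n=="wrist":
        T=np.eye(4);T[:3,:3]=o["eef_rot"];T[:3,3]=o["tcp_pos"];M=np.linalg.inv(T@c["mount"]);c["R"]=M[:3,:3];c["t"]=M[:3,3]
    return c
def proj(c,X):
    return cv2.projectPoints(np.atleast_2d(X).astype(float),cv2.Rodrigues(c["R"])[0],c["t"],c["K"],np.array([c["k1"],0,0,0.]))[0][:,0]
def tri(obs): # [(cam,px)]
    f=lambda X:np.concatenate([proj(c,X)[0]-p for c,p in obs])
    r=least_squares(f,[.5,-.2,.05]);return r.x,np.abs(r.fun).max()
def onz(c,p,z):
    r=least_squares(lambda a:proj(c,[a[0],a[1],z])[0]-p,[.5,-.2]);return r.x
def dh(al,a,th,d):
    ca,sa,ct,st=np.cos(al),np.sin(al),np.cos(th),np.sin(th)
    return np.array([[ct,-st,0,a],[st*ca,ct*ca,-sa,-d*sa],[st*sa,ct*sa,ca,d*ca],[0,0,0,1]])
P=np.pi/2
def fk(q,off=0,tool=.172,tz=0):
    q=np.array(q)
    T=Ro.from_euler('z',off).as_matrix();A=np.eye(4);A[:3,:3]=T
    for al,a,th,d in[(0,0,q[0],.267),(-P,0,q[1],0),(P,0,q[2],.293),(P,.0525,q[3],0),(P,.0775,q[4],.3425),(P,0,q[5],0),(-P,.076,q[6],.097+tool)]:
        A=A@dh(al,a,th,d)
    B=np.eye(4);B[:3,:3]=Ro.from_euler('z',tz).as_matrix();return A@B
E
python3 - <<'E'
from h import *
o=env.get_obs();A=fk(o["q"])
print(A.round(3),o["tcp_pos"],o["q"])
s,d=cam("scene"),cam("side")
for n,a,b in[("mouth",(310,167.6),(341.4,202)),("tip",(151,183.4),(445.6,122))]:
    print(n,tri([(s,a),(d,b)]))
print("mouth z=.099",onz(s,(310,167.6),.099),onz(d,(341.4,202),.099))
print("tip z=.1",onz(s,(151,183.4),.1),onz(d,(445.6,122),.1))
print("jar corners scene",[onz(s,p,.087).round(4) for p in((297,166.4),(306,179),(323.6,174))])
print("jar corners side",[onz(d,p,.087).round(4) for p in((326,208),(345,215),(356,203.4))])
print("base corners",[onz(s,(120+x/5,170+(y-300)/5),.018).round(4) for x,y in((118,387),(330,395),(292,570),(65,565))])
for n,p in[("other",(248,173)),("bottle",(345,278)),("can",(267,285)),("yellow",(265,160)),("pink",(206,170)),("carton",(415,260))]:print(n,onz(s,p,.02).round(3))
E
```

```text
[[ 0.298  0.955 -0.016  0.213]
 [ 0.954 -0.298 -0.037  0.542]
 [-0.04  -0.004 -0.999  0.141]
 [ 0.     0.     0.     1.   ]] [ 0.18861983 -0.62137235  0.230341  ] [ 1.53919615  0.50177747 -0.42678313  1.55135806  0.22081115  1.13828958
 -0.21029921]
mouth (array([0.48362424, 0.05206115, 0.0945556 ]), np.float64(0.7356947636328073))
tip (array([ 0.49159719, -0.35306925,  0.09846739]), np.float64(0.5810208496160385))
mouth z=.099 [0.48920865 0.05332354] [0.4805471  0.05316548]
tip z=.1 [ 0.49458749 -0.35097716] [ 0.49068177 -0.35392446]
jar corners scene [array([0.4698, 0.0213]), array([0.5164, 0.0397]), array([0.5048, 0.0868])]
jar corners side [array([0.4992, 0.0847]), array([0.4539, 0.0676]), array([0.4611, 0.0235])]
base corners [array([ 0.4317, -0.3988]), array([ 0.4519, -0.2816]), array([ 0.5682, -0.2954]), array([ 0.5511, -0.4135])]
other [ 0.416 -0.112]
bottle [0.775 0.101]
can [ 0.771 -0.081]
yellow [ 0.372 -0.062]
pink [ 0.39  -0.229]
carton [0.748 0.277]
```

{"api": "move_arm", "payload": {"targets": [290,-170,-60,0,0,0,1,290,-170,-60,0,0,0,1,290,-170,-60,0,0,0,1,290,-170,-60,0,0,0,1,290,-170,-60,0,0,0,1,290,-170,-60,0,0,0,1,290,-170,-60,0,0,0,1,290,-170,-60,0,0,0,1,290,-170,-60,0,0,0,1]}}

```text
clock: 1.0
tcp_pos: [0.4177, -0.3739, 0.2913]
eef_rot: [[0.956, 0.294, -0.0], [0.294, -0.956, -0.0], [-0.0, 0.0, -1.0]]
ft_force: [-0.9, -1.0, -0.1]
gripper_width: 1.003
grasp_force: 0.0
```

```bash
cat >> h.py <<'E'
import json
def log():
    o=env.get_obs();open("log.jsonl","a").write(json.dumps([list(o["q"]),list(o["tcp_pos"]),np.array(o["eef_rot"]).tolist()])+"\n");return o
E
python3 - <<'E'
from h import *
o=log();cv2.imwrite("pics/w1.png",env.snapshot("wrist"));print(o["clock"],o["tcp_pos"],o["q"].round(3) if hasattr(o["q"],"round") else o["q"],o["ft_force"])
print(proj(cam("wrist",o),[[.492,-.352,.1]]))
json.dump([list(o["tcp_pos"]),np.array(o["eef_rot"]).tolist()],open("w1.json","w"))
E
```

```text
1.0 [ 0.41767275 -0.37392517  0.29128656] [ 1.153  0.303 -0.579  1.705  0.178  1.186 -0.744] [-0.94391842 -1.03577025 -0.14827878]
[[323.45673966  94.87895151]]
```

View pics/w1.png

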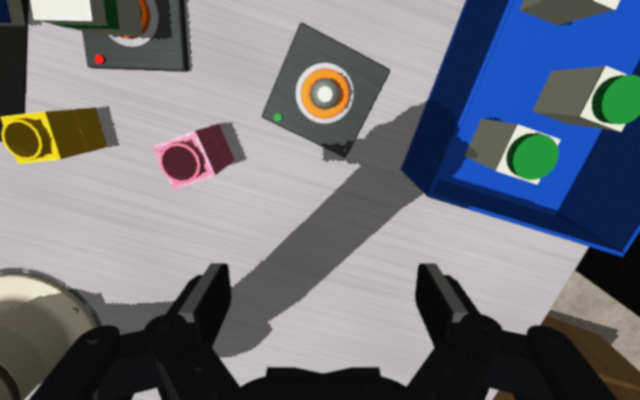

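The wrist view shows the free post's tip at (324,93), about 2 px from where I predicted it. The pink jar is at (190,157), and the tray's near corner at (415,180). Next I'll fit the arm kinematics.

```bash
python3 - <<'E'
from h import *
w=json.load(open("w1.json"));o=dict(tcp_pos=w[0],eef_rot=w[1]);c=cam("wrist",o)
print("post",onz(c,(324,93),.1),"tray corner top",onz(c,(403,168),.06),onz(c,(460,0),.06),"pink",onz(c,(181,163),.096),"otherpost corner",onz(c,(188,70),.018), "other jar", onz(c,(75,5),.126))
L=[json.loads(l) for l in open("log.jsonl")]
q0=[1.539,.501,-.427,1.55,.221,1.138,-.21]
q0=[1.53919615,0.50177747,-0.42678313,1.55135806,0.22081115,1.13828958,-0.21029921]
R0=[[9.56850078e-01,2.90581667e-01,-4.72015947e-04],[2.90582047e-01,-9.56848542e-01,1.71527472e-03],[4.67796177e-05,-1.77842011e-03,-9.99998418e-01]]
L=[[q0,[0.18861983,-0.62137235,0.230341],R0]]+L
json.dump(L,open("log0.json","w"))
import itertools
# orientation-only test over signs, offsets base & tool free
best=[]
for s in itertools.product([1,-1],repeat=4):
  S=np.array([s[0],1,s[1],1,s[2],1,s[3]])
  def f(p):
    return np.concatenate([(fk(S*np.array(q),p[0],.172,p[1])[:3,:3]-np.array(R)).ravel() for q,_,R in L])
  for a in(0,2,4):
   for b in (0,2,4):
    r=least_squares(f,[a,b]);best.append((r.cost,s,r.x.round(3)))
best.sort(key=lambda t:t[0]);
for b in best[:6]:print(b)
E
```

```text
post [ 0.4938312  -0.35198979] tray corner top [ 0.44107349 -0.46537425] [ 0.62166737 -0.45750271] pink [ 0.38250563 -0.22805455] otherpost corner [ 0.47161885 -0.18892627] other jar [ 0.50186402 -0.12785534]
(np.float64(0.07218444098776214), (1, 1, 1, 1), array([3.502, 4.498]))
(np.float64(0.07224916499366978), (1, 1, 1, 1), array([2.793, 3.789]))
(np.float64(0.07224985330502895), (1, 1, 1, 1), array([2.79 , 3.786]))
(np.float64(0.0722776071601256), (1, 1, 1, 1), array([ 4.313, -0.975]))
(np.float64(0.07247620866708337), (1, 1, 1, 1), array([1.887, 2.883]))
(np.float64(0.07247795355017206), (1, 1, 1, 1), array([1.881, 2.877]))
```

```bash
cat >> h.py <<'E'
def fk2(q,S,o1,o7,d=(.36,.42,.4,.25)):
    z=lambda a:Ro.from_euler('z',a).as_matrix()
    y=lambda a:Ro.from_euler('y',a).as_matrix()
    e=np.array([0,0,1.])
    R=z(o1+S[0]*q[0]);p=d[0]*e
    R=R@y(q[1])@z(S[1]*q[2]);p=p+R@e*d[1]
    R=R@y(q[3])@z(S[2]*q[4]);p=p+R@e*d[2]
    R=R@y(q[5])@z(S[3]*q[6]);p=p+R@e*d[3]
    return R@z(o7),p
E
python3 - <<'E'
from h import *
import itertools
L=json.load(open("log0.json"));best=[]
for s in itertools.product([1,-1],repeat=4):
  f=lambda p:np.concatenate([(fk2(q,s,p[0],p[1])[0]-np.array(R)).ravel() for q,_,R in L])
  for a in(0,2,4):
   for b in (0,2,4):
    r=least_squares(f,[a,b]);best.append((r.cost,s,r.x.round(3)))
best.sort(key=lambda t:t[0])
for b in best[:4]:print(b)
s=best[0][1];a,b=best[0][2]
f=lambda d:np.concatenate([fk2(q,s,a,b,d)[1]-p for q,p,R in L])
r=least_squares(f,[.36,.42,.4,.25]);print(r.x,r.fun)
E
```

```text
(np.float64(2.171158781204669e-17), (-1, -1, -1, -1), array([0.   , 1.571]))
(np.float64(2.1711587889265894e-17), (-1, -1, -1, -1), array([0.   , 1.571]))
(np.float64(2.1711587962962482e-17), (-1, -1, -1, -1), array([6.283, 1.571]))
(np.float64(2.1711588389134885e-17), (-1, -1, -1, -1), array([0.   , 1.571]))
[12.67489383  0.6296327   0.42844791 12.81997257] [ 0.00305701  0.00056455 -0.00363777 -0.00161871 -0.00050695  0.00363777]
```

{"api": "move_arm", "payload": {"targets": [175,-295,70,0,0,90,-1,175,-295,70,0,0,90,-1,175,-295,70,0,0,90,-1,175,-295,70,0,0,90,-1,175,-295,70,0,0,90,-1,175,-295,70,0,0,90,-1,175,-295,70,0,0,90,-1,175,-295,70,0,0,90,-1,175,-295,70,0,0,90,-1,175,-295,70,0,0,90,-1,175,-295,70,0,0,90,-1,175,-295,70,0,0,90,-1]}}

```text
clock: 2.25
tcp_pos: [0.4949, -0.0453, 0.2139]
eef_rot: [[0.461, -0.887, -0.024], [-0.887, -0.461, -0.002], [-0.009, 0.022, -1.0]]
ft_force: [-1.0, 0.0, -0.4]
gripper_width: 0.003
grasp_force: 0.0
```

```bash
python3 - <<'E'
from h import *
o=log();cv2.imwrite("pics/w2.png",env.snapshot("wrist"));print(o["clock"],o["tcp_pos"],np.round(o["q"],3),np.round(o["eef_rot"],3).tolist())
print(proj(cam("wrist",o),[[.484,.053,.099]]))
json.dump([list(o["tcp_pos"]),np.array(o["eef_rot"]).tolist()],open("w2.json","w"))
E
```

```text
2.25 [ 0.49486158 -0.045297    0.21387151] [-0.172  0.233  0.239  1.946 -0.061  0.993 -2.567] [[0.461, -0.887, -0.024], [-0.887, -0.461, -0.002], [-0.009, 0.022, -1.0]]
[[279.68763675 290.0577872 ]]
```

View pics/w2.png

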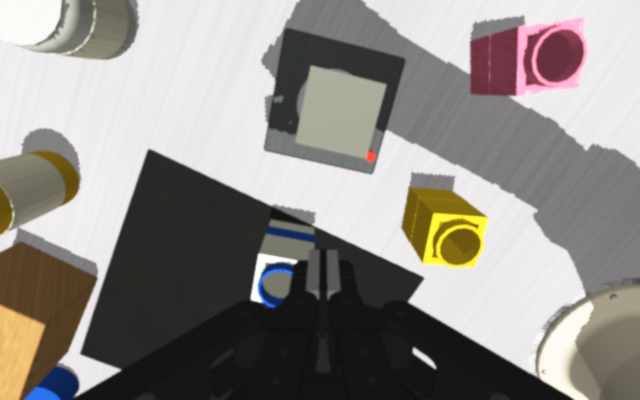

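The jar mouth is at about (275,285). The wrist reached its q7 limit (-2.57), so I'll turn the tool the other way and come round to the base side of the jar. From there I'll tip it away from the base.

{"api": "move_arm", "payload": {"targets": [-115,48,-60,0,0,-100,-1,-115,48,-60,0,0,-100,-1,-115,48,-60,0,0,-100,-1,-115,48,-60,0,0,-100,-1,-115,48,-60,0,0,-100,-1,-115,48,-60,0,0,-100,-1,-115,48,-60,0,0,-100,-1,-115,48,-60,0,0,-100,-1,-115,48,-60,0,0,-100,-1,-115,48,-60,0,0,-100,-1,-115,48,-60,0,0,-100,-1,-115,48,-60,0,0,-100,-1]}}

```text
clock: 3.5
tcp_pos: [0.4007, 0.0348, 0.2761]
eef_rot: [[0.788, 0.616, -0.023], [0.616, -0.788, -0.003], [-0.02, -0.012, -1.0]]
ft_force: [0.0, -0.8, 0.9]
gripper_width: 0.001
grasp_force: 0.0
```

```bash
python3 - <<'E'
from h import *
o=log();print(np.round(o["q"],3),o["tcp_pos"],np.degrees(np.arctan2(o["eef_rot"][1][0],o["eef_rot"][0][0])))
w=json.load(open("w2.json"));c=cam("wrist",dict(tcp_pos=w[0],eef_rot=w[1]))
m=onz(c,(275,285),.099);print("mouth",m)
a=[onz(c,p,.087) for p in((257,253),(253,305))];e=a[1]-a[0];print("edge az",np.degrees(np.arctan2(e[1],e[0])),a)
L=json.load(open("log0.json"))+[json.loads(l) for l in open("log.jsonl")][1:]
print(len(L))
E
```

```text
[-2.810e-01 -2.000e-02  1.270e-01  2.069e+00  2.000e-03  1.115e+00
 -1.062e+00] [0.40069004 0.03484081 0.27614008] 38.028689787252745
mouth [0.49102979 0.05185942]
edge az 109.67342334008514 [array([0.51800755, 0.03596606]), array([0.49860082, 0.09024629])]
4
```

{"api": "move_arm", "payload": {"targets": [32,24,198,0,0,-70,-1,32,24,198,0,0,-70,-1,32,24,198,0,0,-70,-1,32,24,198,0,0,-70,-1,32,24,198,0,0,-70,-1,32,24,198,0,0,-70,-1,32,24,198,0,0,-70,-1,32,24,198,0,0,-70,-1,32,24,198,0,0,-70,-1,32,24,198,0,0,-70,-1]}}

```text
clock: 4.5
tcp_pos: [0.4362, 0.0358, 0.0774]
eef_rot: [[-0.301, 0.953, -0.023], [0.953, 0.301, -0.001], [0.006, -0.022, -1.0]]
ft_force: [0.6, -0.4, 0.0]
gripper_width: -0.0
grasp_force: 0.0
```

```bash
python3 - <<'E'
from h import *
o=log();print(np.round(o["q"],3),o["tcp_pos"],np.round(o["eef_rot"],3).tolist(),o["ft_force"])
E
```

```text
[-0.094  0.352 -0.055  2.175  0.027  0.638  0.139] [0.43617558 0.03584429 0.07736223] [[-0.301, 0.953, -0.023], [0.953, 0.301, -0.001], [0.006, -0.022, -1.0]] [ 0.64556607 -0.38907504  0.04943395]
```

{"api": "move_arm", "payload": {"targets": [0,7,0,0,0,0,-1,0,14,0,0,0,0,-1,0,20,0,0,0,0,-1,0,26,0,0,0,0,-1,0,32,0,0,0,0,-1,0,38,0,0,0,0,-1,0,44,0,0,0,0,-1,0,50,0,0,0,0,-1,0,56,0,0,0,0,-1,0,62,0,0,0,0,-1,0,68,0,0,0,0,-1,0,74,0,0,0,0,-1]}}

```text
clock: 5.7
tcp_pos: [0.507, 0.0598, 0.0756]
eef_rot: [[-0.306, 0.952, -0.023], [0.952, 0.306, -0.001], [0.006, -0.023, -1.0]]
ft_force: [-0.8, 0.4, 1.0]
gripper_width: -0.001
grasp_force: 0.0
```

{"api": "move_arm", "payload": {"targets": [0,0,0,0,0,0,-1,0,-30,-20,0,0,0,-1,0,-100,-100,0,0,-90,1,0,-100,-120,0,0,-90,1,0,-100,-120,0,0,-90,1,0,-100,-120,0,0,-90,1,0,-100,-120,0,0,-90,1,0,-100,-120,0,0,-90,1,0,-100,-120,0,0,-90,1,0,-100,-120,0,0,-90,1,0,-100,-120,0,0,-90,1,0,-100,-120,0,0,-90,1]}}

```text
clock: 6.9
tcp_pos: [0.4138, 0.029, 0.198]
eef_rot: [[-0.97, -0.244, -0.023], [-0.244, 0.97, -0.001], [0.023, 0.004, -1.0]]
ft_force: [-0.5, -0.5, -0.3]
gripper_width: 0.997
grasp_force: 0.0
```

```bash
python3 - <<'E'
from h import *
o=log();cv2.imwrite("pics/w3.png",env.snapshot("wrist"));print(np.round(o["q"],3),o["tcp_pos"],np.round(o["eef_rot"],3).tolist(),o["ft_force"])
json.dump([list(o["tcp_pos"]),np.array(o["eef_rot"]).tolist()],open("w3.json","w"))
E
```

```text
[ 0.066  0.113 -0.212  2.129  0.027  0.926  1.656] [0.41377741 0.02899065 0.19799267] [[-0.97, -0.244, -0.023], [-0.244, 0.97, -0.001], [0.023, 0.004, -1.0]] [-0.48087374 -0.4752048  -0.31749099]
```

View pics/w3.png

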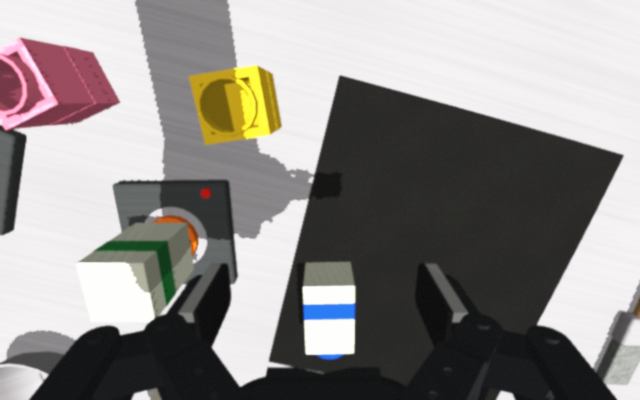

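The jar lies on its side with the mouth away from the base. Its top face runs from (303,286)–(355,286) at the closed bottom to (306,355)–(356,353) at the shoulder.

```bash
cat >> h.py <<'E'
S4=(-1,)*4
def frames(q):
    z=lambda a:Ro.from_euler('z',a).as_matrix()
    y=lambda a:Ro.from_euler('y',a).as_matrix()
    R=np.eye(3);F=[]
    for k in range(7):
        R=R@(z(-q[k]) if k%2==0 else y(q[k]));F.append(R)
    return F
# geometry: link vectors in frames 1..7 (frame1: shoulder height z; others)
def A_of(q):
    F=frames(q);return np.hstack([F[0],F[2],F[3],F[4],F[5],F[6]])
PRIOR=np.array([0,0,.33, 0,0,.40, 0,0,0, 0,0,.40, 0,0,0, 0,0,.28])
def data():
    D=json.load(open("log0.json"))+[json.loads(l) for l in open("log.jsonl")][1:];return D
def fitv(lam=.02):
    D=data();A=np.vstack([A_of(q) for q,_,_ in D]);b=np.concatenate([p for _,p,_ in D])
    return PRIOR+np.linalg.lstsq(np.vstack([A,lam*np.eye(18)]),np.concatenate([b-A@PRIOR,np.zeros(18)]),rcond=None)[0],A,b
E
python3 - <<'E'
from h import *
w=json.load(open("w3.json"));c=cam("wrist",dict(tcp_pos=w[0],eef_rot=w[1]))
p=[onz(c,x,.055) for x in((303,286),(355,286),(306,355),(356,353))]
b=(p[0]+p[1])/2;s=(p[2]+p[3])/2;m=(s-b);print("bottom",b,"shoulder",s,"len",np.linalg.norm(m),"az",np.degrees(np.arctan2(m[1],m[0])),"w",np.linalg.norm(p[0]-p[1]),np.linalg.norm(p[2]-p[3]))
R=np.array(w[1])
for g in(30,38,45):
    t=b+m/np.linalg.norm(m)*g/1000
    print(g,t,"shift in tool at grasp z=.031 (TCP .012):",(R.T@(np.array([*t,.012])-w[0])).round(4))
v,A,bb=fitv();print(v.reshape(-1,3).round(3),np.abs(A@v-bb).max())
E
```

```text
bottom [0.50829425 0.05966132] shoulder [0.5900559  0.08297172] len 0.08501965911771522 az 15.912948844858557 w 0.052349356503330675 0.05451580204288173
30 [0.53714463 0.06788662] shift in tool at grasp z=.031 (TCP .012): [-0.1333  0.0069  0.183 ]
38 [0.54483807 0.07008003] shift in tool at grasp z=.031 (TCP .012): [-0.1413  0.0071  0.1828]
45 [0.55156982 0.07199926] shift in tool at grasp z=.031 (TCP .012): [-0.1483  0.0074  0.1827]
[[-0.    -0.014  0.311]
 [ 0.    -0.006  0.506]
 [-0.001 -0.006  0.035]
 [ 0.001 -0.001  0.435]
 [ 0.    -0.001  0.022]
 [ 0.     0.     0.302]] 8.630349194266307e-05
```

```bash
cat >> h.py <<'E'
LO=np.array([-2.88,-.31,-1.54,.2,-1.41,.19,-2.57])+.03;HI=np.array([2.88,2.03,1.56,2.42,4.55,2.02,2.57])-.03
Z7=Ro.from_euler('z',P).as_matrix()
def ik(R,p,seed,v,reg=0.003):
    def f(q):
        F=frames(q);return np.concatenate([(F[6]@Z7-R).ravel(),4*(A_of(q)@v-p),reg*(q-seed)])
    r=least_squares(f,np.clip(seed,LO+1e-3,HI-1e-3),bounds=(LO,HI));F=frames(r.x)
    return r.x,np.linalg.norm(A_of(r.x)@v-p),np.linalg.norm(F[6]@Z7-R)
def pose(daz,beta): # tool z at daz, beta deg below horizontal, x up
    a,b=np.radians([daz,beta]);d=np.array([np.cos(a),np.sin(a),0]);u=np.array([0,0,1.])
    z=np.cos(b)*d-np.sin(b)*u;x=np.sin(b)*d+np.cos(b)*u;return np.column_stack([x,np.cross(z,x),z])
E
python3 - <<'E'
from h import *
v,_,_=fitv();rng=np.random.default_rng(0)
for daz in(-60,-30,0,15,30,60):
  for beta in(0,20,40):
    best=None;R=pose(daz,beta)
    p=np.array([.493,-.352,.096])+.019*R[:,2]
    for k in range(25):
        q,ep,eo=ik(R,p,rng.uniform(LO,HI),v)
        if ep<.004 and eo<.02:
            sc=np.min(np.minimum(q-LO,HI-q))
            if best is None or sc>best[0]:best=(sc,q)
    print(daz,beta,None if best is None else (round(best[0],2),best[1].round(2)),flush=True)
E
```

```text
-60 0 (np.float64(0.12), array([ 0.35,  1.07, -0.16,  2.27,  2.34,  1.81,  1.53]))
-60 20 (np.float64(0.06), array([ 1.  ,  1.05, -0.85,  2.33,  2.49,  1.67,  2.13]))
-60 40 (np.float64(0.11), array([ 0.96,  0.7 , -0.75,  2.28,  2.12,  1.02,  2.22]))
-30 0 (np.float64(0.02), array([ 0.66,  1.09, -0.02,  2.37,  3.27,  1.88,  1.63]))
-30 20 None
-30 40 (np.float64(0.05), array([ 1.38,  0.74, -0.88,  2.34,  2.73,  0.68,  2.41]))
0 0 (np.float64(0.21), array([ 1.4 ,  1.1 , -0.39,  2.17,  4.31,  1.28,  1.79]))
0 20 (np.float64(0.16), array([ 1.64,  0.98, -0.74,  2.23,  4.18,  0.65,  1.81]))
0 40 (np.float64(0.19), array([ 1.31,  0.64, -0.5 ,  2.2 ,  4.3 ,  0.44,  1.32]))
15 0 (np.float64(0.07), array([ 2.15,  1.93, -1.34,  1.99,  0.29,  0.37,  0.14]))
15 20 (np.float64(0.18), array([ 1.83,  1.15, -0.95,  2.07, -1.2 ,  0.41,  1.16]))
15 40 (np.float64(0.11), array([ 1.92,  1.35, -1.4 ,  2.06,  1.19,  0.46, -1.23]))
30 0 (np.float64(0.3), array([ 1.97,  1.68, -1.21,  1.81, -0.21,  0.71,  0.52]))
30 20 (np.float64(0.45), array([ 1.74,  1.13, -0.89,  1.89, -0.72,  0.67,  0.77]))
30 40 (np.float64(0.36), array([ 1.27,  0.72, -0.37,  1.93, -1.02,  0.76,  0.79]))
60 0 (np.float64(0.58), array([ 1.56,  1.42, -0.87,  1.41, -0.45,  1.4 ,  0.66]))
60 20 (np.float64(0.69), array([ 1.38,  1.09, -0.58,  1.52, -0.58,  1.3 ,  0.76]))
60 40 (np.float64(0.77), array([ 1.18,  0.85, -0.35,  1.62, -0.6 ,  1.15,  0.75]))
```

```bash
cat >> h.py <<'E'
B=np.radians(30);U=np.array([0,0,1.])
def pgrasp(maz):
    a=np.radians(maz);m=np.array([np.cos(a),np.sin(a),0]);z=-np.cos(B)*U+np.sin(B)*m;x=-(np.cos(B)*m+np.sin(B)*U)
    return np.column_stack([x,np.cross(z,x),z])
def rel(R0,p0,R,p):
    R0=np.array(R0);return (R0.T@(np.array(p)-p0)*1000).round(1),np.degrees(Ro.from_matrix(R0.T@R).as_rotvec()).round(1)
def tcp(R,g):return np.array(g)+.019*R[:,2]
E
python3 - <<'E'
from h import *
v,_,_=fitv();o=env.get_obs();q=np.array(o["q"])
m=np.array([np.cos(np.radians(16)),np.sin(np.radians(16))]);g=np.array([.5083,.0597])+.030*m
RG=pgrasp(16);RF=pose(35,30)
for dz in(.10,0):
    print("to grasp",dz,rel(o["eef_rot"],o["tcp_pos"],RG,tcp(RG,[*g,.033+dz])))
st=[("pre",RG,tcp(RG,[*g,.133])),("grasp",RG,tcp(RG,[*g,.033])),("lift",RG,tcp(RG,[*g,.25]))]
for k in(1,2,3,4):
    Rk=pgrasp(16-161*k/4);gk=np.array([*g,.25])*(1-k/4)+np.array([.44,-.33,.27])*k/4;st.append((f"yaw{k}",Rk,tcp(Rk,gk)))
for k in(1,2,3,4):
    Rk=Rk0@Ro.from_rotvec([0,s*np.radians(90)*k/4,0]).as_matrix() if 0 else None
    R0=pgrasp(16-161);
    Rk=R0@Ro.from_rotvec(Ro.from_matrix(R0.T@RF).as_rotvec()*k/4).as_matrix()
    gk=np.array([.44,-.33,.27])*(1-k/4)+np.array([.493,-.352,.22])*k/4;st.append((f"pitch{k}",Rk,tcp(Rk,gk)))
st.append(("ins",RF,tcp(RF,[.493,-.352,.15])));st.append(("end",RF,tcp(RF,[.493,-.352,.096])))
for n,R,p in st:
    q,ep,eo=ik(R,p,q,v);print(n,q.round(2),round(ep,4),round(eo,3),p.round(3))
E
```

```text
to grasp 0.1 (array([-140.5,    6.6,   78.3]), array([ -0.1, -31.3,  -1.5]))
to grasp 0 (array([-142.8,    6.2,  178.3]), array([ -0.1, -31.3,  -1.5]))
pre [ 0.61  0.41 -0.84  2.28  1.37  0.22  0.43] 0.0 0.0 [0.546 0.071 0.117]
grasp [ 0.71  0.81 -0.99  2.3   2.05  0.54 -0.05] 0.0 0.0 [0.546 0.071 0.017]
lift [ 1.17  0.41 -1.51  2.18  0.83  0.52  0.98] 0.0 0.0 [0.546 0.071 0.234]
yaw1 [ 1.11  0.15 -1.32  2.21  0.82  0.6   0.34] 0.0 0.0 [ 0.522 -0.035  0.239]
yaw2 [ 0.93  0.24 -1.11  2.11  0.9   0.98 -0.26] 0.0 0.0 [ 0.493 -0.14   0.244]
yaw3 [ 0.86  0.38 -0.9   1.92  0.83  1.3  -0.66] 0.0 0.0 [ 0.462 -0.24   0.249]
yaw4 [ 0.89  0.52 -0.72  1.66  0.69  1.53 -0.98] 0.0 0.0 [ 0.432 -0.335  0.254]
pitch1 [ 1.16  0.45 -0.83  1.72  0.47  1.22 -0.78] 0.0 0.0 [ 0.451 -0.337  0.239]
pitch2 [ 1.49  0.51 -1.01  1.79  0.22  0.97 -0.52] 0.0 0.0 [ 0.471 -0.338  0.227]
pitch3 [ 1.76  0.75 -1.21  1.84  0.08  0.81 -0.28] 0.0 0.0 [ 0.489 -0.34   0.217]
pitch4 [ 1.89  1.1  -1.33  1.85  0.    0.73 -0.07] 0.0 0.0 [ 0.506 -0.343  0.21 ]
ins [ 1.86  1.2  -1.25  1.86  0.05  0.67 -0.01] 0.0 0.0 [ 0.506 -0.343  0.14 ]
end [ 1.84  1.27 -1.19  1.85  0.09  0.63  0.04] 0.0 0.0 [ 0.506 -0.343  0.087]
```

```bash
sed -i 's/^B=np.radians(30)/B=np.radians(12)/' h.py; cat > plan.py <<'E'
from h import *
D=34
v,_,_=fitv();o=env.get_obs();q=np.array(o["q"])
m=np.array([np.cos(np.radians(16)),np.sin(np.radians(16))]);g=np.array([.5083,.0597])+.030*m
RG=pgrasp(16);RF=pose(D,12);Y=16-180-D+360 # yaw amount
Y=(16+180-D)
for dz in(.10,0):
    print("to grasp",dz,rel(o["eef_rot"],o["tcp_pos"],RG,tcp(RG,[*g,.031+dz])))
st=[("pre",RG,tcp(RG,[*g,.131])),("grasp",RG,tcp(RG,[*g,.031])),("lift",RG,tcp(RG,[*g,.25]))]
C=np.array([.44,-.33,.28])
for k in(1,2,3,4):
    Rk=pgrasp(16-Y*k/4);gk=np.array([*g,.25])*(1-k/4)+C*k/4;st.append((f"yaw{k}",Rk,tcp(Rk,gk)))
R0=Rk
for k in(1,2,3,4):
    Rk=R0@Ro.from_rotvec(Ro.from_matrix(R0.T@RF).as_rotvec()*k/4).as_matrix()
    gk=C*(1-k/4)+np.array([.493,-.352,.22])*k/4;st.append((f"pitch{k}",Rk,tcp(Rk,gk)))
st.append(("ins",RF,tcp(RF,[.493,-.352,.15])));st.append(("end",RF,tcp(RF,[.493,-.352,.096])))
for n,R,p in st:
    q,ep,eo=ik(R,p,q,v,.01);print(n,q.round(2),round(ep,4),round(eo,3),p.round(3))
E
python3 plan.py
```

```text
to grasp 0.1 (array([-135.1,    6.5,   82.5]), array([  0.1, -13.3,  -1.5]))
to grasp 0 (array([-137.3,    6.1,  182.5]), array([  0.1, -13.3,  -1.5]))
pre [-0.    0.36 -0.19  2.08  0.09  0.51  1.61] 0.0 0.0 [0.541 0.069 0.112]
grasp [-0.06  0.54 -0.12  2.11  0.13  0.28  1.57] 0.0 0.0 [0.541 0.069 0.012]
lift [-0.03  0.18 -0.15  1.98  0.01  0.78  1.67] 0.0 0.0 [0.541 0.069 0.231]
yaw1 [-0.03  0.12 -0.02  2.03  0.14  0.81  1.01] 0.0 0.0 [ 0.516 -0.033  0.239]
yaw2 [-0.    0.13  0.11  2.    0.21  0.91  0.42] 0.0 0.0 [ 0.49  -0.135  0.246]
yaw3 [ 0.05  0.21  0.27  1.9   0.18  1.04 -0.05] 0.0 0.0 [ 0.463 -0.234  0.254]
yaw4 [ 0.15  0.33  0.43  1.74  0.06  1.18 -0.44] 0.0 0.0 [ 0.437 -0.332  0.261]
pitch1 [ 0.37  0.29  0.37  1.82 -0.33  1.03 -0.08] 0.0 0.0 [ 0.456 -0.334  0.246]
pitch2 [ 0.63  0.35  0.29  1.88 -0.8   1.05  0.39] 0.0 0.0 [ 0.475 -0.335  0.234]
pitch3 [ 0.86  0.5   0.2   1.91 -1.18  1.24  0.79] 0.0 0.0 [ 0.493 -0.338  0.224]
pitch4 [ 1.07  0.73  0.02  1.88 -1.38  1.46  1.04] 0.0 0.0 [ 0.508 -0.342  0.216]
ins [ 1.1   0.86 -0.01  1.86 -1.38  1.42  1.14] 0.0 0.0 [ 0.508 -0.342  0.146]
end [ 1.11  0.96 -0.03  1.83 -1.38  1.39  1.21] 0.0 0.0 [ 0.508 -0.342  0.092]
```

{"api": "move_arm", "payload": {"targets": [-135,6,82,0,-13,-1.5,1,-135,6,82,0,-13,-1.5,1,-135,6,82,0,-13,-1.5,1,-135,6,82,0,-13,-1.5,1,-136,6,110,0,-13,-1.5,1,-136,6,135,0,-13,-1.5,1,-137,6,155,0,-13,-1.5,1,-137,6,170,0,-13,-1.5,1,-137,6,182,0,-13,-1.5,1,-137,6,182,0,-13,-1.5,1]}}

```text
clock: 7.95
tcp_pos: [0.5402, 0.067, 0.0118]
eef_rot: [[-0.946, -0.262, 0.193], [-0.256, 0.965, 0.054], [-0.2, 0.002, -0.98]]
ft_force: [-0.1, 0.3, 0.6]
gripper_width: 0.999
grasp_force: 0.0
```

```bash
python3 - <<'E'
from h import *
o=log();cv2.imwrite("pics/w4.png",env.snapshot("wrist"));print(np.round(o["q"],3),o["tcp_pos"],o["ft_force"])
E
```

```text
[-0.045  0.537 -0.133  2.129  0.155  0.283  1.538] [0.54020758 0.0670034  0.01184718] [-0.11427291  0.29946018  0.55606924]
```

View pics/w4.png

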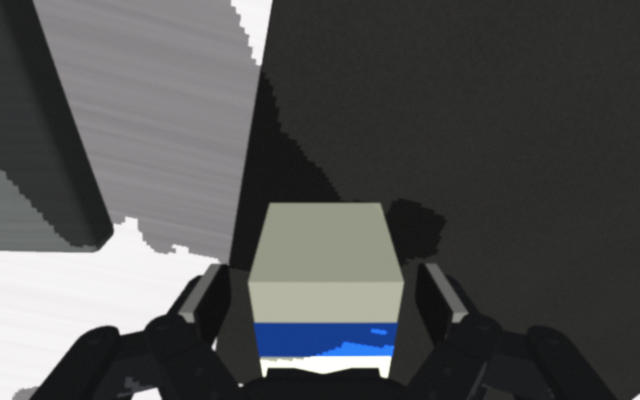

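The jar sits squarely between the open fingers, at columns 250–403, and is aligned with them. I'll grip and lift.

{"api": "move_arm", "payload": {"targets": [0,0,0,0,0,0,-1,0,0,0,0,0,0,-1,0,0,0,0,0,0,-1,0,0,0,0,0,0,-1,0,0,0,0,0,0,-1,0,0,0,0,0,0,-1,-2,0,-10,0,0,0,-1,-8,0,-40,0,0,0,-1,-17,0,-80,0,0,0,-1,-27,0,-130,0,0,0,-1,-37,0,-180,0,0,0,-1,-46,0,-225,0,0,0,-1]}}

```text
clock: 9.2
tcp_pos: [0.5404, 0.0667, 0.2456]
eef_rot: [[-0.945, -0.263, 0.196], [-0.257, 0.965, 0.055], [-0.204, 0.002, -0.979]]
ft_force: [1.0, -0.4, -0.4]
gripper_width: 0.605
grasp_force: 62.9
```

```bash
cat >> plan.py <<'E'
print("---now",o["clock"],np.round(o["q"],2),o["grasp_force"],o["ft_force"])
for n,R,p in st[3:]:print(n,*rel(o["eef_rot"],o["tcp_pos"],R,p))
E
python3 plan.py | sed -n '/now/,$p'
```

```text
---now 9.2 [ 0.07  0.15 -0.24  1.98  0.02  0.81  1.65] 62.867590337991714 [ 0.96461699 -0.37248446 -0.39706507]
yaw1 [ 49.7 -90.   -3.6] [ 8.3 -0.3 38.9]
yaw2 [  99.  -181.   -21.7] [16.6 -0.3 78.5]
yaw3 [ 148.6 -270.1  -39.8] [ 24.9  -0.2 118.2]
yaw4 [ 197.3 -357.5  -57.8] [ 33.2  -0.2 157.8]
pitch1 [ 182.4 -364.   -39.2] [  1.8   5.  161.5]
pitch2 [ 167.4 -370.6  -23.6] [-29.9  10.1 159.6]
pitch3 [ 153.4 -377.7  -10.7] [-61.   14.9 151.9]
pitch4 [ 1.413e+02 -3.855e+02  2.000e-01] [-90.5  19.2 138.7]
ins [ 155.5 -385.6   68.7] [-90.5  19.2 138.7]
end [ 166.5 -385.7  121.6] [-90.5  19.2 138.7]
```

{"api": "move_arm", "payload": {"targets": [50,-90,-20,8,0,39,-1,50,-90,-20,8,0,39,-1,50,-90,-20,8,0,39,-1,50,-90,-20,8,0,39,-1,50,-90,-20,8,0,39,-1,99,-181,-30,17,0,78,-1,99,-181,-30,17,0,78,-1,99,-181,-30,17,0,78,-1,99,-181,-30,17,0,78,-1,99,-181,-30,17,0,78,-1,99,-181,-30,17,0,78,-1]}}

```text
clock: 10.3
tcp_pos: [0.4894, -0.1344, 0.252]
eef_rot: [[-0.422, 0.903, 0.082], [0.882, 0.429, -0.193], [-0.209, -0.009, -0.978]]
ft_force: [0.2, -0.5, -2.2]
gripper_width: 0.602
grasp_force: 63.2
```

```bash
python3 plan.py | sed -n '/now/,$p'
```

```text
---now 10.3 [ 0.1   0.12 -0.02  2.    0.24  0.94  0.39] 63.22440192103386 [ 0.18342849 -0.53654683 -2.22156965]
yaw1 [80.7 68.  -4.5] [ -8.9  -0.1 -39.1]
yaw2 [0.6 0.8 5.6] [-0.4  0.1  0.5]
yaw3 [-77.5 -66.5  15.3] [ 8.   0.3 40.1]
yaw4 [-154.3 -132.5   24.7] [16.6  0.5 79.7]
pitch1 [-160.5 -115.5   41.3] [ 0.7 19.  81.9]
pitch2 [-167.4  -98.9   55.2] [-15.6  37.5  81.8]
pitch3 [-175.   -84.    66.7] [-32.1  55.7  79.4]
pitch4 [-183.3  -71.4   76.7] [-48.9  73.6  74.5]
ins [-168.7  -70.8  145.2] [-48.9  73.6  74.5]
end [-157.4  -70.3  198. ] [-48.9  73.6  74.5]
```

{"api": "move_arm", "payload": {"targets": [-77,-66,10,8,0,40,-1,-77,-66,10,8,0,40,-1,-77,-66,10,8,0,40,-1,-77,-66,10,8,0,40,-1,-77,-66,10,8,0,40,-1,-154,-132,15,17,0,80,-1,-154,-132,15,17,0,80,-1,-154,-132,15,17,0,80,-1,-154,-132,15,17,0,80,-1,-154,-132,15,17,0,80,-1,-154,-132,15,17,0,80,-1]}}

```text
clock: 11.4
tcp_pos: [0.4361, -0.3308, 0.2706]
eef_rot: [[0.812, 0.554, -0.181], [0.541, -0.832, -0.12], [-0.217, -0.0, -0.976]]
ft_force: [0.3, -0.4, -1.6]
gripper_width: 0.604
grasp_force: 63.3
```

```bash
python3 plan.py | sed -n '/now/,$p'
```

```text
---now 11.4 [ 0.24  0.32  0.29  1.72  0.11  1.21 -0.51] 63.25111985206604 [ 0.33928987 -0.42700798 -1.62016037]
yaw1 [ 233.3 -203.2  -19.4] [ -25.9    0.3 -119. ]
yaw2 [ 155.4 -133.3   -9.8] [-17.3   0.4 -79.5]
yaw3 [ 77.9 -65.3  -0.2] [ -8.7   0.5 -39.9]
yaw4 [1.7 1.5 9. ] [-0.1  0.5 -0.3]
pitch1 [20.  13.4 20.4] [-0.  23.  -0.3]
pitch2 [37.2 25.2 29.1] [ 0.  45.5 -0.3]
pitch3 [52.3 37.1 35.8] [ 0.1 68.  -0.3]
pitch4 [64.7 49.  41.4] [ 0.2 90.5 -0.3]
ins [ 79.9  49.1 109.8] [ 0.2 90.5 -0.3]
end [ 91.6  49.1 162.5] [ 0.2 90.5 -0.3]
```

{"api": "move_arm", "payload": {"targets": [20,13,10,0,23,0,-1,20,13,10,0,23,0,-1,20,13,10,0,23,0,-1,37,25,20,0,45,0,-1,37,25,20,0,45,0,-1,37,25,20,0,45,0,-1,52,37,30,0,68,0,-1,52,37,30,0,68,0,-1,52,37,30,0,68,0,-1]}}

```text
clock: 12.3
tcp_pos: [0.4921, -0.3379, 0.2294]
eef_rot: [[0.467, 0.554, 0.689], [0.316, -0.833, 0.454], [0.826, 0.005, -0.564]]
ft_force: [-0.3, 0.2, -2.1]
gripper_width: 0.602
grasp_force: 63.3
```

```bash
python3 plan.py | sed -n '/now/,$p'; python3 -c "
from h import *
log()"
```

```text
---now 12.3 [ 1.01  0.51  0.07  1.91 -1.12  1.21  0.81] 63.33400771021843 [-0.27104841  0.22449645 -2.05611294]
yaw1 [ 115.6 -240.2  149.9] [  47.2  -38.8 -117.3]
yaw2 [  77.5 -170.2   81.5] [ 32.  -55.2 -79.3]
yaw3 [  39.5 -102.1   13.3] [ 16.4 -64.5 -40. ]
yaw4 [  2.4 -35.2 -53.7] [  0.5 -67.6  -0.3]
pitch1 [ -1.5 -23.4 -32.4] [  0.5 -45.1  -0.2]
pitch2 [ -3.2 -11.6 -13.2] [  0.5 -22.6  -0.1]
pitch3 [-3.9  0.2  3.4] [ 0.5 -0.1  0. ]
pitch4 [-4.5 12.1 17.1] [ 0.5 22.4  0.1]
ins [-62.3  11.7  56.6] [ 0.5 22.4  0.1]
end [-106.9   11.4   87. ] [ 0.5 22.4  0.1]
```

{"api": "move_arm", "payload": {"targets": [-4,12,17,0.5,22.4,0,-1,-4,12,17,0.5,22.4,0,-1,-4,12,17,0.5,22.4,0,-1,-4,12,17,0.5,22.4,0,-1,-4,12,17,0.5,22.4,0,-1]}}

```text
clock: 12.8
tcp_pos: [0.5098, -0.3403, 0.2167]
eef_rot: [[0.177, 0.561, 0.809], [0.118, -0.828, 0.548], [0.977, -0.001, -0.213]]
ft_force: [0.3, -0.1, -0.1]
gripper_width: 0.604
grasp_force: 63.4
```

```bash
python3 plan.py | sed -n '/now/p;/pitch4/,$p'|tail -4; python3 - <<'E'
from h import *
o=log()
s=env.snapshot("scene");d=env.snapshot("side");w=env.snapshot("wrist")
c=lambda i,x,y,W,H:cv2.resize(i[y:y+H,x:x+W],(400,300),interpolation=cv2.INTER_CUBIC)
cv2.imwrite("pics/c5.png",np.vstack([np.hstack([c(s,105,130,100,75),c(d,385,70,100,75)]),np.hstack([cv2.resize(w,(400,300)),c(s,60,60,240,180)])]))
print(proj(cam("scene"),[[.493,-.352,.1],[.493,-.352,.154]]),proj(cam("side"),[[.493,-.352,.1],[.493,-.352,.154]]))
E
```

```text
pitch3 [  4.7 -11.7 -14. ] [ -0.1 -22.2  -0. ]
pitch4 [-1.   0.3 -1.7] [-0.1  0.3 -0.1]
ins [-69.4   0.4  13.2] [-0.1  0.3 -0.1]
end [-122.2    0.4   24.7] [-0.1  0.3 -0.1]
[[150.65649852 182.96537225]
 [144.90244405 168.42724434]] [[444.45820946 121.91518586]
 [448.37602849 105.76767292]]
```

View pics/c5.png

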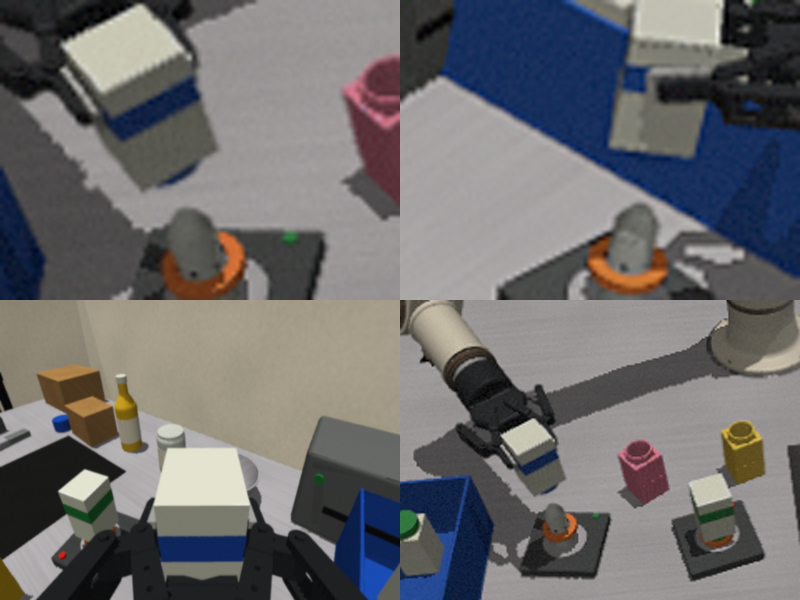

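The jar is inverted above the post. In the scene view its closed end has corners near (120,141), (140,131), (153,144) and (132,155). I'll compare these with the projected model.

```bash
python3 - <<'E'
from h import *
o=env.get_obs();R=np.array(o["eef_rot"]);g=np.array(o["tcp_pos"])-.019*R[:,2]
print("grasp",g)
y=R[:,1];y=y/np.linalg.norm(y);x=np.cross([0,0,1],y);x/=np.linalg.norm(x)
top=g[2]+.03;bot=top-.084
def box(c,dx,dy,dz):
    return np.array([[g[0]+dx,g[1]+dy,0]+ (sx*.026*x+sy*.026*y)+np.array([0,0,z+dz]) for z in(top,bot) for sx in(-1,1) for sy in(-1,1)])
s,d=cam("scene"),cam("side")
for n,c,off in(("scene",s,(105,130)),("side",d,(385,70))):
    print(n,((proj(c,box(c,0,0,0))-off)*4).round(0).tolist())
E
```

```text
grasp [ 0.49546381 -0.35043689  0.22295174]
scene [[135.0, -5.0], [54.0, 36.0], [178.0, 41.0], [95.0, 84.0], [173.0, 96.0], [97.0, 137.0], [214.0, 142.0], [137.0, 185.0]]
side [[322.0, 43.0], [325.0, -6.0], [235.0, 32.0], [240.0, -16.0], [293.0, 154.0], [296.0, 105.0], [210.0, 143.0], [215.0, 95.0]]
```

{"api": "move_arm", "payload": {"targets": [-10,0,1,0,0,0,-1,-20,0,3,0,0,0,-1,-30,0,5,0,0,0,-1,-40,0,7,0,0,0,-1,-48,0,9,0,0,0,-1,-55,0,10,0,0,0,-1,-60,0,11,0,0,0,-1,-65,0,12,0,0,0,-1,-70,0,13,0,0,0,-1,-75,0,14,0,0,0,-1]}}

```text
clock: 13.95
tcp_pos: [0.5082, -0.3413, 0.1405]
eef_rot: [[0.176, 0.561, 0.809], [0.116, -0.828, 0.548], [0.978, -0.003, -0.211]]
ft_force: [-0.2, 0.5, -0.7]
gripper_width: 0.603
grasp_force: 63.4
```

```bash
python3 plan.py | sed -n '/now/p;/pitch4/,$p'|tail -4; python3 - <<'E'
from h import *
o=log()
print(o["ft_force"],o["wrist_torque"])
s=env.snapshot("scene");d=env.snapshot("side")
c=lambda i,x,y,W,H:cv2.resize(i[y:y+H,x:x+W],(400,300),interpolation=cv2.INTER_CUBIC)
cv2.imwrite("pics/c6.png",np.hstack([c(s,105,145,100,75),c(d,385,85,100,75)]))
E
```

```text
pitch3 [ 79.5 -11.8 -28.2] [ -0.1 -22.3  -0.1]
pitch4 [ 73.8   0.2 -15.9] [-0.1  0.2 -0.1]
ins [ 5.4  0.4 -1.1] [-0.1  0.2 -0.1]
end [-47.4   0.5  10.2] [-0.1  0.2 -0.1]
[-0.18029576  0.46770958 -0.66944513] [-0.71252194  1.10754299 -0.01504064]
```

View pics/c6.png

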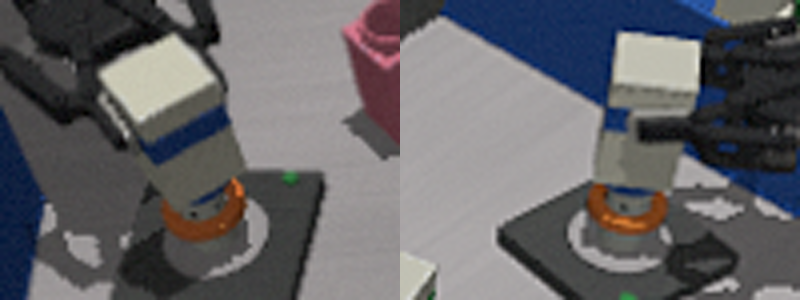

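The jar's neck is over the peg just above the orange collar, and there is no contact force. Next I'll press down.

{"api": "move_arm", "payload": {"targets": [-6,0,1.3,0,0,0,-1,-12,0,2.6,0,0,0,-1,-17,0,3.7,0,0,0,-1,-21,0,4.5,0,0,0,-1,-25,0,5.4,0,0,0,-1,-29,0,6.3,0,0,0,-1,-32,0,7,0,0,0,-1,-35,0,7.6,0,0,0,-1,-38,0,8.2,0,0,0,-1]}}

```text
clock: 14.95
tcp_pos: [0.5079, -0.3411, 0.104]
eef_rot: [[0.172, 0.561, 0.81], [0.114, -0.828, 0.549], [0.978, -0.002, -0.206]]
ft_force: [-5.3, 0.5, 9.0]
gripper_width: 0.601
grasp_force: 64.1
```

{"api": "move_arm", "payload": {"targets": [-2,0,0.4,0,0,0,-1,-3.5,0,0.8,0,0,0,-1,-5,0,1.1,0,0,0,-1,-5,0,1.1,0,0,0,-1]}}

```text
clock: 15.35
tcp_pos: [0.5079, -0.3411, 0.0987]
eef_rot: [[0.173, 0.561, 0.81], [0.114, -0.828, 0.549], [0.978, -0.002, -0.207]]
ft_force: [-5.0, -1.0, 6.0]
gripper_width: 0.607
grasp_force: 64.1
```

{"api": "move_arm", "payload": {"targets": [-2,0,0.4,0,0,0,-1,-3,0,0.6,0,0,0,-1,-4,0,0.8,0,0,0,-1,-4,0,0.8,0,0,0,-1]}}

```text
clock: 15.75
tcp_pos: [0.508, -0.3411, 0.0948]
eef_rot: [[0.172, 0.561, 0.81], [0.114, -0.828, 0.549], [0.978, -0.002, -0.207]]
ft_force: [-4.6, -0.8, 7.3]
gripper_width: 0.602
grasp_force: 64.1
```

{"api": "move_arm", "payload": {"targets": [-1,0,0.2,0,0,0,-1,-2,0,0.4,0,0,0,-1,-2,0,0.4,0,0,0,-1]}}

```text
clock: 16.05
tcp_pos: [0.5079, -0.3411, 0.0931]
eef_rot: [[0.172, 0.561, 0.81], [0.114, -0.828, 0.549], [0.979, -0.002, -0.206]]
ft_force: [-5.0, -0.4, 9.3]
gripper_width: 0.599
grasp_force: 64.2
```

{"api": "move_arm", "payload": {"targets": [-1,0,0.2,0,0,0,-1,-2,0,0.4,0,0,0,-1,-2,0,0.4,0,0,0,-1]}}

```text
clock: 16.35
tcp_pos: [0.5079, -0.3411, 0.0931]
eef_rot: [[0.168, 0.562, 0.81], [0.113, -0.827, 0.55], [0.979, -0.001, -0.202]]
ft_force: [-9.8, -1.8, 16.7]
gripper_width: 0.6
grasp_force: 64.7
```

{"api": "move_arm", "payload": {"targets": [-1.5,0,0.3,0,0,0,-1,-3,0,0.6,0,0,0,-1,-3,0,0.6,0,0,0,-1]}}

```text
clock: 16.65
tcp_pos: [0.5078, -0.3412, 0.0931]
eef_rot: [[0.163, 0.562, 0.811], [0.111, -0.827, 0.551], [0.98, -0.0, -0.197]]
ft_force: [-15.8, -0.9, 29.1]
gripper_width: 0.601
grasp_force: 65.6
```

```bash
python3 - <<'E'
from h import *
o=log()
print(o["tcp_pos"],o["ft_force"],o["wrist_torque"],np.round(o["q"],2))
s=env.snapshot("scene");d=env.snapshot("side")
c=lambda i,x,y,W,H:cv2.resize(i[y:y+H,x:x+W],(400,300),interpolation=cv2.INTER_CUBIC)
cv2.imwrite("pics/c7.png",np.hstack([c(s,105,145,100,75),c(d,385,85,100,75)]))
E
```

```text
[ 0.50777549 -0.34118473  0.09309139] [-15.79003493  -0.92261885  29.12292361] [ 2.61050044 -2.10986766  1.60167312] [ 1.18  1.02 -0.04  1.8  -1.32  1.4   1.24]
```

View pics/c7.png

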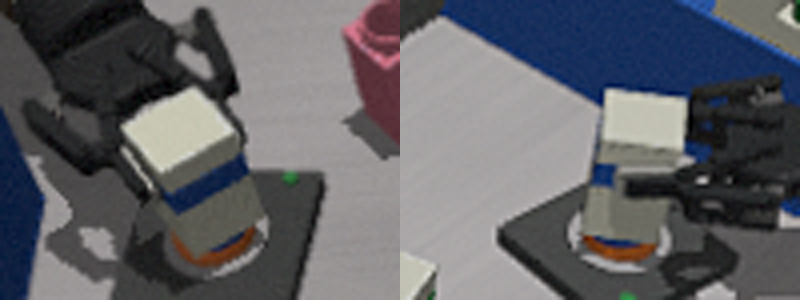

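The TCP has stopped at z = 93.1 mm while the force rose from 9 to 29 N, and the collar is on its stop. I'll relieve the force, open and back away.

{"api": "move_arm", "payload": {"targets": [2,0,-0.4,0,0,0,-1,4,0,-0.8,0,0,0,-1,4.5,0,-1,0,0,0,-1,4.5,0,-1,0,0,0,1,4.5,0,-1,0,0,0,1,4.5,0,-1,0,0,0,1,4.5,0,-1,0,0,0,1,4.5,0,-1,0,0,0,1,4.5,0,-10,0,0,0,1,4.5,0,-30,0,0,0,1,4.5,0,-60,0,0,0,1,4.5,0,-95,0,0,0,1]}}

```text
clock: 17.95
tcp_pos: [0.4299, -0.3902, 0.1101]
eef_rot: [[0.176, 0.565, 0.806], [0.112, -0.825, 0.554], [0.978, -0.007, -0.209]]
ft_force: [-0.1, 1.1, -0.7]
gripper_width: 1.001
grasp_force: 0.0
```

```bash
python3 - <<'E'
from h import *
o=log()
print(o["tcp_pos"],o["ft_force"],o["gripper_width"],np.round(o["q"],2))
s=env.snapshot("scene");d=env.snapshot("side")
c=lambda i,x,y,W,H:cv2.resize(i[y:y+H,x:x+W],(400,300),interpolation=cv2.INTER_CUBIC)
cv2.imwrite("pics/c8.png",np.vstack([np.hstack([c(s,105,145,100,75),c(d,385,85,100,75)]),np.hstack([c(s,0,100,300,225),c(s,200,145,100,75)])]))
X=[[.493,-.352,z] for z in(.03,.126)]
print((proj(cam("scene"),X)-(105,145))*4,(proj(cam("side"),X)-(385,85))*4)
E
```

```text
[ 0.42988396 -0.39019833  0.11010527] [-0.1129849   1.13940883 -0.65996536] 1.0011333864664367 [ 1.27  1.    0.02  1.75 -1.21  1.51  1.2 ]
[[210.391399   221.51482984]
 [171.72632295 124.36995659]] [[218.91424259 225.88633601]
 [245.25430281 117.04943095]]
```

View pics/c8.png

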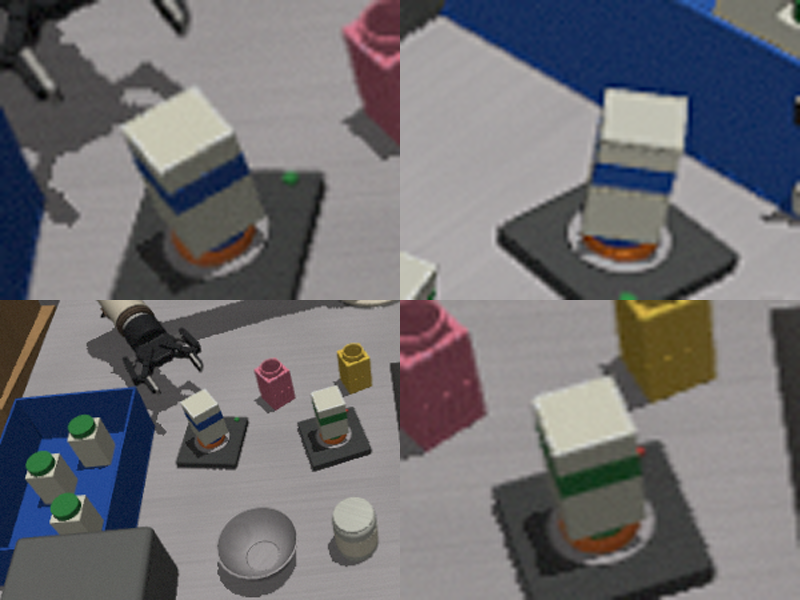

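The jar stands free on the post with the collar down, as the other jar does on its post, and the gripper is clear of it. I'm handing in.

```bash
python3 -c "
from bench import env
print(env.job_done())"
```

```text
the job is handed in; nothing more can be done
None
```

The blue-neck jar stands upside down by itself on the free post, with the orange collar pressed onto its stop (force rose to 29 N with no further travel); the job was handed in at about 18 s.

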